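# Clamp a butter stick with a ratchet trigger

## Task

Lay the stick of butter lengthwise in the trough of the wooden butter clamp and let go of it, then pump the clamp's squeeze trigger, stroke by stroke, until the sprung pad of the sliding jaw bears on the butter's end and holds the stick firmly against the end plate, the pad pressed in about half of its spring travel but never to the bottom, which would crush the butter. Work the jaw only with the trigger, never by pushing the jaw or pad, and do not shift or topple the yellow drum, the small jar or the cutter ring. Finish while still holding the trigger squeezed: let go and the clamp slackens.

Things in the scene. Friction and masses are not known exactly. Their poses are not given: they have to be found in the camera images.
- butter: Wrapped stick of butter, 33 mm (its x) by 120 mm (its y, its length) by 32 mm high, about 0.11 kg, lying loose on the worktop beyond the clamp. Origin at the centre of its underside, z up.
- butter_clamp: Fixed butter clamp: wooden board 350 x 76 mm, 12 mm thick; along it from -x to +x a steel housing (x -170 to -90 mm, 45 mm wide, top z = 52 mm) with two upright wooden grips, a sliding jaw, a trough and a steel end plate (60 mm wide, top z = 50 mm). x axis along the board towards the end plate, z up; origin on the worktop under its centre line; board spans x = -205 to 145 mm.
- trough_seat (a point): Point on the trough floor under the butter's middle when the butter's end touches the end plate (clamp x = 70 mm, z = 12 mm). Trough: the board's top between two low wooden rails, 42 mm apart inside, 6 mm high (top z = 18 mm), x = -30 mm to the end plate's inner face at x = 130 mm. At the start the space from pad to end plate is 25 to 45 mm longer than the butter.
- jaw: Sliding steel jaw, 40 mm wide, top at z = 46 mm, on the toothed bar; it carries the sprung pad in front of it. Origin coincides with the clamp's origin when the jaw is fully back, and moves with the jaw.
- jaw_travel (a joint): Travel of the jaw towards the end plate, 0 (fully back) to 0.068 m; starts between 0 and 0.02. A friction brake of about 3 N holds it where it is left; the trigger's pawl only pushes it forward. With the butter against the end plate the pad meets it at jaw_travel = 0.045.
- pad: Wooden pad plate 32 mm wide and 28 mm high on a round stem in front of the jaw, 20 mm ahead of it when free. Origin coincides with the clamp's origin when the jaw is fully back and the pad out, and moves with the pad.
- pad_face (a point): Centre of the pad's front face, which meets the butter's end (clamp x = -35 mm when the jaw is fully back, z = 30 mm).
- pad_press (a joint): How far the pad is pushed back into the jaw against its spring: 0 out, 0.018 m bottomed. 0.8 N per mm, so 10 mm is 8 N on the butter; about 6.5 to 16 mm is a good hold, beyond 17 mm is crushing.
- trigger: Moving wooden grip, the rear one (at -x) of the two upright grips: 12 mm thick along the clamp's x, 26 mm wide, z = 58 to 100 mm. Origin coincides with the clamp's origin at rest and moves with the trigger.
- trigger_slide (a joint): Trigger stroke towards the fixed grip (clamp +x): 0 released, 0.012 m fully squeezed; a spring of 2.4 to 4.2 N returns it. A full squeeze moves the jaw on by about 10 mm (two teeth of 5 mm; one when the pad already bears hard); the trigger must come nearly fully back before the next. Above 3 N of pad force the jaw eases back when the trigger is let go.
- trigger_outer (a point): Centre of the trigger's outer (rear) face, z = 80 mm; clamp x = -147 mm released, -135 mm squeezed.
- fixed_grip_outer (a point): Centre of the outer (front) face of the fixed upright wooden grip, 12 mm thick and 26 mm wide, z = 54 to 100 mm; clamp x = -95 mm. Over both grips it measures 52 mm released and 40 mm squeezed. The two can be squeezed together between two fingers from above.
- drum: Yellow drum with a white lid, 75 mm across, 96 mm high, standing to the far right. Bystander. Origin at the centre of its foot.
- jar: Spice jar with a grey cap, 45 mm across, 92 mm high, standing beyond the butter. Bystander. Origin at the centre of its foot.
- cutter_ring_2: Fluted metal cutter ring, 55 mm across, 30 mm high. Bystander. Origin at the centre of its foot.
Things that resemble listed ones, but are neither listed nor needed, are in the scene too. What is meant by the butter is not red, and is the larger of those in its own colour.

How it is judged:
By the outcome, as a careful person would: the job done as asked, in the order asked, and still so for the second after the job is handed in, while the arm keeps its last pose, push and grip.
It also fails if it takes over 51 s, if anything falls off the work surface, if the arm or the gripper's body presses on something with over 40 N, if the wrist force passes 120 N, or if a joint passes its speed limit or range.

## Robot

A 6-joint arm with a two-finger parallel gripper is mounted at the origin on a cart in front of the work surface, level with it; the furniture and walls round the work are solid. World frame = base frame: x ahead of the robot, y to its left, z up, the work surface at z = 0. Lengths are in mm, angles in degrees, forces in N, time in s.
With the tool pointing down it reaches from about 300 to 850 mm from the base axis. Payload 4.2 kg.
Tool frame: the origin (TCP) lies midway between the tips of the shut fingers; the grasp point (between the pads) lies 19 mm behind it; z points along the fingers, y is the direction in which the jaws open and shut (so a half turn about z gives the same grasp; the last joint's range is limited). The gripper opens to 91 mm and grips with 3 to 60 N. Pads are 32 mm wide; open, the fingers measure 118 mm over their backs; the gripper's body (76 mm by 178 mm) begins 60 mm behind the grasp point.
Start: joints at [69.557, 18.312, 89.639, -0, 72.044, -1.146], TCP at [190.022, 542.711, 213.976] pointing down, gripper open.
Joint ranges: [-177.97, 177.97], [-48.28, 115.42], [12.27, 149.76], [-77.06, 257.06], [2.81, 150.46], [-146.56, 146.56]. Speed limits (degrees/s): [147.25, 147.25, 180, 180, 180, 180].

## Interface

Orientations are given as [roll, pitch, yaw] about the fixed x, y, z axes, in that order (R = Rz(yaw) Ry(pitch) Rx(roll)).
In Python, from workcell import env gives the robot as it stands.
- The arm moves only by the shell command python3 -m jog 'ROWS' [FORCE]. ROWS is JSON, a list of rows, each an object of numbers: "dx", "dy", "dz": the shift along the world's x, y, z in m; "wx", "wy", "wz": the turn, a rotation vector about the world's x, y, z in rad; "grip": the gripper's target within -1 to 1 (shut at 1, half-way at 0, fully open at -1). In form: [{"dx": .., "dy": .., "dz": .., "wx": .., "wy": .., "wz": .., "grip": ..}, ...]. A call has 1 to 10 rows; each row shifts and turns the commanded pose from where the row before left it; what a row does not reach is not made up. A row lasts 1/10 s, in which the tool goes at most 50 mm and 8.59 degrees, less where a joint would pass 70% of its speed; a pose out of reach is approached as far as the arm can. A call with a gripper value outside its range is refused whole. The fingers move at their own pace and stop on an object; FORCE is the grip in N (left out, the last holds). Time passes only in rows, so rows that do not move let the fingers close. It gives the time, the measured TCP pose, the force and the opening at its end, in the units of the state.
- env.state(): the state, without advancing time (a new reading comes with each control period).
- env.grab_frame(name): name is "scene" or "side" or "wrist"; returns the picture (420x560x3 uint8, red, green, blue); there is no depth.
- env.get_calibration(name): a dict with "fx", "fy", "cx", "cy" (pixels), "R" (3x3) and "t" (3): a world point X has camera coordinates R X + t. Camera axes: x right, y down, z forward; pixel columns grow to the right and rows downward; lengths in mm; the calibration is good to about 2 mm. A picture is of the moment at which its call begins: read the wrist's pose just before it. get_calibration takes no time and is no camera call; for the wrist camera it gives the pose at the moment of the call.
- env.job_done(): hands the job in, once; it reports no verdict.
The state is a dict: "time_s": time; "qpos": joint angles; "qvel": joint speeds; "effort": joint torques, N m; "ee_pos": TCP position; "ee_rot": TCP orientation; "force": force on the tool from outside, world axes, zero at the start; "torque": the same for the moment, N m; "gripper_width": finger opening in mm.
Only numpy, scipy, OpenCV 4.12 (cv2) and the standard library are available. Lean on these libraries where they do the work, as an engineer would, in place of code of your own. Each camera call takes 0.05 s, during which the arm holds its last target. There are 200 camera calls.

## Working session

There is one attempt and no reset: what is moved stays moved. The work goes in short steps, Python scripts to look and compute and a shell command to move; the robot and the scene stay as the last step left them, time stands still between calls to the robot, and variables do not carry over. Pictures are saved under pics/ and viewed, about 8 in all and at most 12, crops included, and the job is handed in when it is done.

```bash
mkdir -p pics; ls
python3 - <<'E'
from workcell import env
import cv2,numpy as np
a=[env.grab_frame(n) for n in("scene","side")]
for n,f in zip(("scene","side"),a):
    cv2.imwrite(f"pics/{n}0.png",f[:,:,::-1]); c=env.get_calibration(n); print(n,c)
print(env.state())
E
```

```text
pics
scene {'fx': 382.67566202897194, 'fy': 382.67566202897194, 'cx': 284.20134783703986, 'cy': 208.66915533714482, 'R': array([[ 0.76309081, -0.64596665, -0.02048186],
       [-0.3436655 , -0.37873039, -0.85933539],
       [ 0.5473449 ,  0.66278985, -0.51100213]]), 't': array([-497.42953381,  246.59011824,  625.99693339])}
side {'fx': 533.2522860135581, 'fy': 533.2522860135581, 'cx': 283.0311681001101, 'cy': 204.7038084081686, 'R': array([[ 0.9551448 , -0.29585491, -0.01297229],
       [-0.26535395, -0.83558326, -0.48102796],
       [ 0.13147505,  0.4628936 , -0.87660928]]), 't': array([-551.78714905,  134.05971519, 1191.63164119])}
{'time_s': 0.1, 'qpos': array([ 6.95582897e+01,  1.83495333e+01,  8.96978932e+01,  3.33980024e-04,
        7.20422319e+01, -1.14589331e+00]), 'qvel': array([-0.06701876, -0.07017756, -0.19628573,  0.01207468, -0.07095443,
       -0.04446344]), 'effort': array([-4.19064654e-04, -4.13333166e+01, -2.32508147e+01,  7.28285196e-02,
        4.21447784e-02, -5.26555414e-05]), 'ee_pos': array([189.85430113, 542.30016805, 213.19906331]), 'ee_rot': array([-1.79910366e+02, -2.11049771e-03,  1.60704078e+02]), 'force': array([-0.49150393,  0.48495274,  0.06984876]), 'torque': array([ 0.04447454,  0.03693328, -0.00197337]), 'gripper_width': 91.27889395503594}
```

View pics/scene0.png

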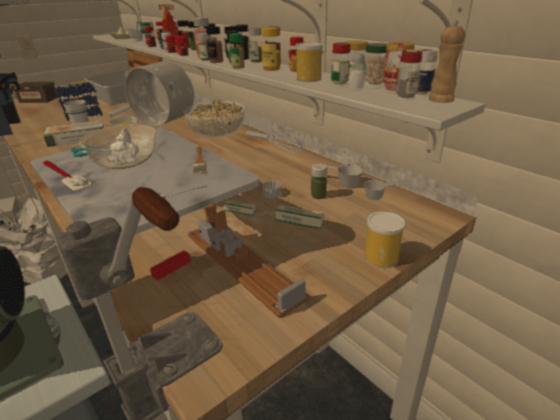

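View pics/side0.png

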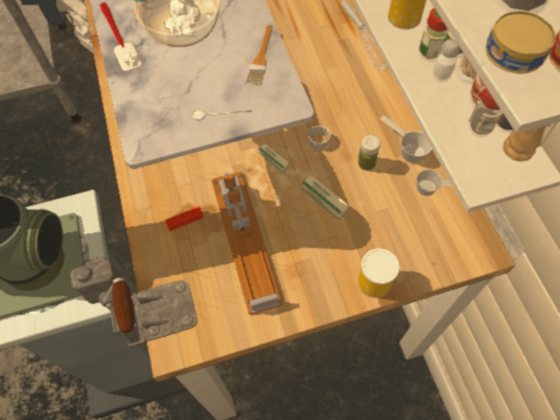

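Candidates for the butter in the side view are the pale-green stick at (325,197), the smaller pale-green stick at (273,157) and the red stick at (184,218). The one at (325,197) fits, being not red and the larger of its colour. I'll confirm it in one crop.

```bash
cat > h.py <<'E'
from workcell import env
import cv2,numpy as np
def ray(cal,u,v,z):
    d=cal["R"].T@np.array([(u-cal["cx"])/cal["fx"],(v-cal["cy"])/cal["fy"],1.]); o=-cal["R"].T@cal["t"]
    return o+d*(z-o[2])/d[2]
def proj(cal,X):
    c=cal["R"]@np.asarray(X,float)+cal["t"]; return np.array([cal["fx"]*c[0]/c[2]+cal["cx"],cal["fy"]*c[1]/c[2]+cal["cy"]])
E
python3 - <<'E'
from h import *
f=cv2.imread("pics/side0.png"); c=f[140:320,200:400]
cv2.imwrite("pics/crop1.png",cv2.resize(c,None,fx=3.3,fy=3.3,interpolation=cv2.INTER_CUBIC))
cal=env.get_calibration("side")
hsv=cv2.cvtColor(f,cv2.COLOR_BGR2HSV)
for (u,v) in [(325,195),(318,188),(273,157),(320,215)]: print(u,v,hsv[v,u])
for n,u,v,z in [("b",325,197,32),("b2",273,157,20),("ep",265,300,50),("jar",369,152,92),("drum",379,266,96),("ring",318,137,30)]: print(n,ray(cal,u,v,z).round(0))
E
```

```text
325 195 [ 20 107 146]
318 188 [ 22 101 134]
273 157 [ 25  96 125]
320 215 [ 17 147 142]
b [665. -48.  32.]
b2 [584. 102.  20.]
ep [ 463. -249.   50.]
jar [785.   2.  92.]
drum [ 700. -265.   96.]
ring [705. 119.  30.]
```

View pics/crop1.png

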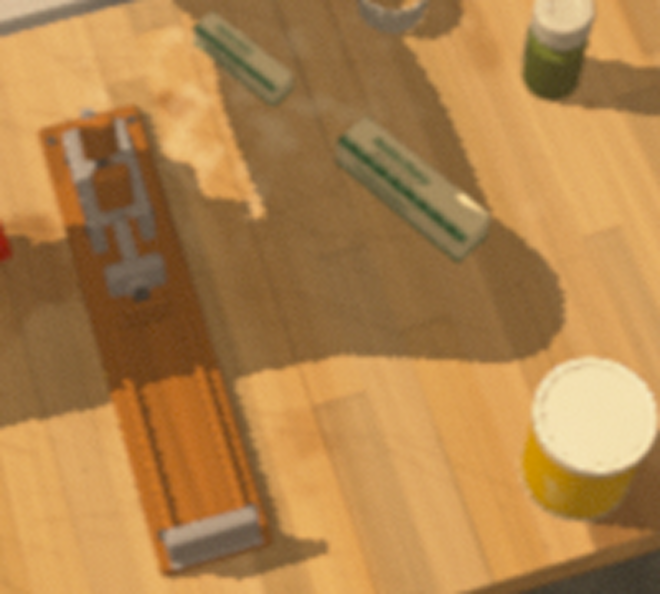

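The crop confirms it: the larger pale-green stick spans crop (340,118)-(490,260), while the smaller one is at (243,58). The clamp's end plate is at crop (213,537), its trough runs up from there, and the trigger end is at the top.

Run:
```python
from h import *
cal=env.get_calibration("side")
P=lambda x,y,z: ray(cal,200+(x+.5)/3.3-.5,140+(y+.5)/3.3-.5,z)
bl,br,fr,fl=[P(*p,12) for p in[(42,130),(137,107),(268,540),(165,573)]]
print("board",*[p.round(0) for p in(bl,br,fr,fl)],"len",np.linalg.norm(fr-br),np.linalg.norm(fl-bl),"w",np.linalg.norm(br-bl),np.linalg.norm(fr-fl))
b=(bl+br)/2;f=(fl+fr)/2;d=(f-b)/np.linalg.norm(f-b);o=b+d*205/350*np.linalg.norm(f-b)
print("origin",o,"yaw",np.degrees(np.arctan2(d[1],d[0])),"seat",o+70*d,"grips",o-115*d)
# end plate top corners
for p in[(165,537),(258,510)]: print("plate top",(P(*p,50)-o)@d)
print("jaw top front?",[(P(x,y,46)-o)@d for x,y in[(106,272),(163,256)]])
t=[P(*p,32) for p in[(365,118),(490,212),(338,146)]];print("butter",t,np.linalg.norm(t[0]-t[1]),np.linalg.norm(t[0]-t[2]),np.degrees(np.arctan2(*(t[1]-t[0])[1::-1])))
print("c",(t[1]+t[2])/2)
```

```text
board [429.  91.  12.] [500.  89.  12.] [ 495. -253.   12.] [ 426. -254.   12.] len 342.5320537730357 345.55274048452213 w 71.0616496558446 68.90743547334688
origin [ 461.78499812 -111.34361799   12.        ] yaw -90.65769690766659 seat [ 460.98148741 -181.3390062    12.        ] grips [463.10505143   3.6488055   12.        ]
plate top 133.48476866636452
plate top 133.3818505128645
jaw top front? [np.float64(-58.289001122626026), np.float64(-58.834032906337264)]
butter [array([650.92233735,  17.97906045,  32.        ]), array([708.93648516, -80.90207654,  32.        ]), array([625.26295127,   1.67206827,  32.        ])] 114.64344986835515 30.402665802725327 -59.599599409337614
c [667.09971821 -39.61500413  32.        ]
```

```bash
python3 -m jog '[{"dx":0.03,"dy":-0.0364,"wz":-0.0444,"grip":-1},{"dx":0.03,"dy":-0.0364,"wz":-0.0444,"grip":-1},{"dx":0.03,"dy":-0.0364,"wz":-0.0444,"grip":-1},{"dx":0.03,"dy":-0.0364,"wz":-0.0444,"grip":-1},{"dx":0.03,"dy":-0.0364,"wz":-0.0444,"grip":-1},{"dx":0.03,"dy":-0.0364,"wz":-0.0444,"grip":-1},{"dx":0.03,"dy":-0.0364,"wz":-0.0444,"grip":-1},{"dx":0.03,"dy":-0.0364,"wz":-0.0444,"grip":-1}]' 25
python3 -m jog '[{"dx":0.03,"dy":-0.0364,"wz":-0.0444,"grip":-1},{"dx":0.03,"dy":-0.0364,"wz":-0.0444,"grip":-1},{"dx":0.03,"dy":-0.0364,"wz":-0.0444,"grip":-1},{"dx":0.03,"dy":-0.0364,"wz":-0.0444,"grip":-1},{"dx":0.03,"dy":-0.0364,"wz":-0.0444,"grip":-1},{"dx":0.03,"dy":-0.0364,"wz":-0.0444,"grip":-1},{"dx":0.03,"dy":-0.0364,"wz":-0.0444,"grip":-1},{"dx":0.03,"dy":-0.0364,"wz":-0.0444,"grip":-1},{"grip":-1}]'
python3 - <<'E'
from h import *
cal=env.get_calibration("wrist"); f=env.grab_frame("wrist")
cv2.imwrite("pics/w1.png",f[:,:,::-1]); np.savez("w1.npz",**cal); s=env.state(); print(s["ee_pos"],s["ee_rot"],s["qpos"],s["time_s"]); print(cal)
print(proj(cal,[667,-40,32]))
E
```

```text
[189.87037808 542.36517086 213.3454998 ] [-1.79926948e+02 -2.33252815e-03  1.60705264e+02] [ 6.95587285e+01  1.83415747e+01  8.96880600e+01  9.14892833e-04
  7.20434492e+01 -1.14681948e+00] 0.15
{'fx': 314.7536960451968, 'fy': 314.7536960451968, 'cx': 284.95988254001594, 'cy': 212.11085390659196, 'R': array([[ 3.30986636e-01,  9.43635057e-01, -8.51995876e-04],
       [ 9.15704319e-01, -3.20971424e-01,  2.41791118e-01],
       [ 2.27889109e-01, -8.08098053e-02, -9.70327949e-01]]), 't': array([-574.37866524,  -26.66327679,  389.41988877])}
[ 45.10706705 582.68379922]invalid input
invalid input
```

View pics/w1.png

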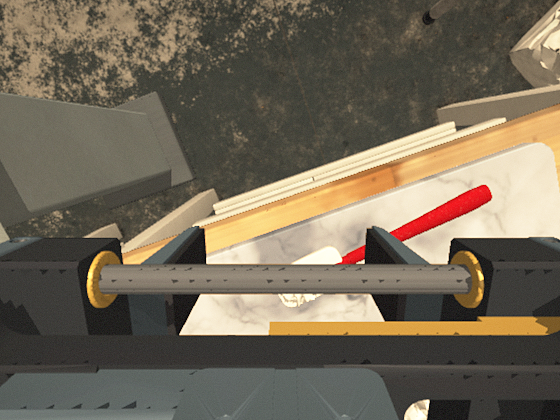

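The arm did not move because both calls were refused, so the wrist view still shows the marble and the spatula under the open fingers. All keys are probably required in each row.

```bash
python3 -m jog '[{"dx":0.03,"dy":-0.0364,"dz":0,"wx":0,"wy":0,"wz":-0.0444,"grip":-1}]' 25; echo; python3 -m jog --help | head -20
```

```text
time_s: 0.25
ee_pos: [218.3, 509.0, 213.2]
ee_rot: [179.9, -0.1, 158.4]
force: [1.6, -0.5, -0.1]
gripper_width: 91.0
invalid input: not JSON, or not a number
```

```bash
python3 -m jog '[{"dx":0.03,"dy":-0.0364,"dz":0,"wx":0,"wy":0,"wz":-0.0444,"grip":-1},{"dx":0.03,"dy":-0.0364,"dz":0,"wx":0,"wy":0,"wz":-0.0444,"grip":-1},{"dx":0.03,"dy":-0.0364,"dz":0,"wx":0,"wy":0,"wz":-0.0444,"grip":-1},{"dx":0.03,"dy":-0.0364,"dz":0,"wx":0,"wy":0,"wz":-0.0444,"grip":-1},{"dx":0.03,"dy":-0.0364,"dz":0,"wx":0,"wy":0,"wz":-0.0444,"grip":-1},{"dx":0.03,"dy":-0.0364,"dz":0,"wx":0,"wy":0,"wz":-0.0444,"grip":-1},{"dx":0.03,"dy":-0.0364,"dz":0,"wx":0,"wy":0,"wz":-0.0444,"grip":-1},{"dx":0.03,"dy":-0.0364,"dz":0,"wx":0,"wy":0,"wz":-0.0444,"grip":-1}]' 25
python3 -m jog '[{"dx":0.03,"dy":-0.0364,"dz":0,"wx":0,"wy":0,"wz":-0.0444,"grip":-1},{"dx":0.03,"dy":-0.0364,"dz":0,"wx":0,"wy":0,"wz":-0.0444,"grip":-1},{"dx":0.03,"dy":-0.0364,"dz":0,"wx":0,"wy":0,"wz":-0.0444,"grip":-1},{"dx":0.03,"dy":-0.0364,"dz":0,"wx":0,"wy":0,"wz":-0.0444,"grip":-1},{"dx":0.03,"dy":-0.0364,"dz":0,"wx":0,"wy":0,"wz":-0.0444,"grip":-1},{"dx":0.03,"dy":-0.0364,"dz":0,"wx":0,"wy":0,"wz":-0.0444,"grip":-1},{"dx":0.03,"dy":-0.0364,"dz":0,"wx":0,"wy":0,"wz":-0.0444,"grip":-1},{"dx":0,"dy":0,"dz":0,"wx":0,"wy":0,"wz":0,"grip":-1}]' 25
python3 - <<'E'
from h import *
cal=env.get_calibration("wrist"); f=env.grab_frame("wrist")
cv2.imwrite("pics/w2.png",f[:,:,::-1]); np.savez("w2.npz",**cal); print(-cal["R"].T@cal["t"],cal["R"][2])
s=env.state(); print(s["ee_pos"]); print(proj(cal,[667,-40,32]))
E
```

```text
time_s: 1.05
ee_pos: [460.9, 213.4, 213.9]
ee_rot: [180.0, -0.0, 137.7]
force: [0.4, 1.1, 0.6]
gripper_width: 91.0
time_s: 1.85
ee_pos: [672.7, -44.6, 212.2]
ee_rot: [-180.0, 0.1, 119.7]
force: [0.1, 0.8, -0.2]
gripper_width: 91.3
[638.73216054  14.46166559 382.65516386] [ 0.12069374 -0.21100486 -0.97000514]
[670.85215328 -42.03756918 212.39271662]
[282.6947546  189.27120129]
```

View pics/w2.png

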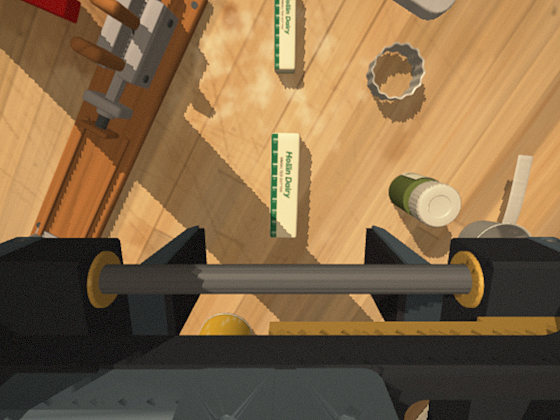

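The wrist view shows the butter at (285,185), aligned with the jaws, with the small stick at (286,35), the ring at (396,72) and the jar at (425,198). The clamp's grips are at (90,55), the jaw at (108,103) and the pad at (100,125).

Run:
```python
from h import *
cal=dict(np.load("w2.npz")); f=cv2.imread("pics/w2.png")
hsv=cv2.cvtColor(f,cv2.COLOR_BGR2HSV)
m=((hsv[...,1]<80)&(hsv[...,2]>140)|(hsv[...,0]>40)&(hsv[...,0]<95)&(hsv[...,1]>60)).astype(np.uint8)*255
m[:,:250]=0;m[:,325:]=0;m[:110]=0;m[245:]=0
m=cv2.morphologyEx(m,cv2.MORPH_CLOSE,np.ones((7,7)))
c=max(cv2.findContours(m,0,2)[0],key=cv2.contourArea)
q=cv2.boxPoints(cv2.minAreaRect(c)); W=np.array([ray(cal,*p,32) for p in q]);print(q.round(1),W.round(1))
print("c",W.mean(0),[np.linalg.norm(W[i]-W[(i+1)%4]).round(1) for i in range(4)])
for i in(0,1): e=W[i+1]-W[i]; print(np.degrees(np.arctan2(e[1],e[0])))
R=cal["R"]; s=env.state(); print(s["ee_pos"],s["ee_rot"])
cv2.imwrite("pics/w2c.png",cv2.resize(f[0:240,20:220],None,fx=3,fy=2.5,interpolation=cv2.INTER_CUBIC))
```

```text
[[267.8 235.9]
 [272.  132.4]
 [298.1 133.4]
 [293.9 236.9]] [[679.1 -96.6  32. ]
 [626.3   8.4  32. ]
 [651.3  21.4  32. ]
 [706.3 -82.7  32. ]]
c [665.75601622 -37.39315806  32.        ] [np.float64(117.6), np.float64(28.2), np.float64(117.7), np.float64(30.6)]
116.7221418735148
27.436457754785206
[670.85215328 -42.03756918 212.39271662] [-1.79922587e+02 -4.97466239e-02  1.19808473e+02]
```

View pics/w2c.png

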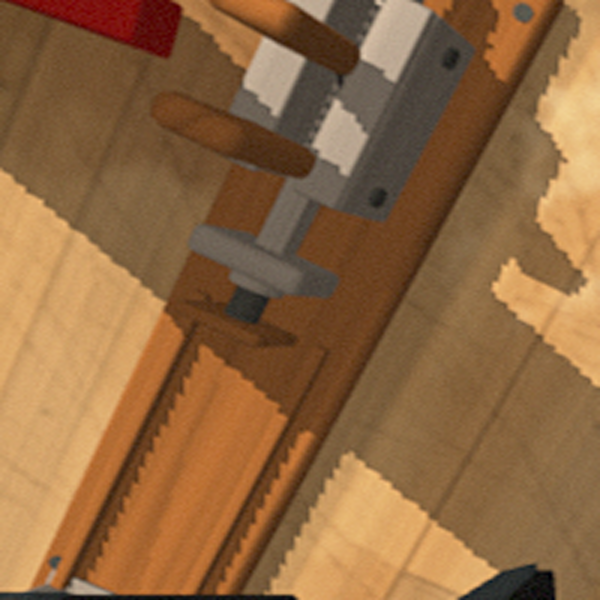

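```bash
python3 -m jog '[{"dx":-0.004,"dy":0.003,"dz":-0.045,"wx":0,"wy":0,"wz":-0.03,"grip":-1},{"dx":0,"dy":0,"dz":-0.045,"wx":0,"wy":0,"wz":0,"grip":-1},{"dx":0,"dy":0,"dz":-0.045,"wx":0,"wy":0,"wz":0,"grip":-1},{"dx":0,"dy":0,"dz":-0.035,"wx":0,"wy":0,"wz":0,"grip":-1},{"dx":0,"dy":0,"dz":-0.02,"wx":0,"wy":0,"wz":0,"grip":-1},{"dx":0,"dy":0,"dz":0,"wx":0,"wy":0,"wz":0,"grip":-1},{"dx":0,"dy":0,"dz":0,"wx":0,"wy":0,"wz":0,"grip":-1}]' 15
```

```text
time_s: 2.6
ee_pos: [665.9, -35.8, 24.6]
ee_rot: [180.0, -0.0, 118.3]
force: [-0.3, 0.7, 0.9]
gripper_width: 90.9
```

```bash
python3 -m jog '[{"dx":0,"dy":-0.001,"dz":-0.014,"wx":0,"wy":0,"wz":0,"grip":-1},{"dx":0,"dy":0,"dz":0,"wx":0,"wy":0,"wz":0,"grip":0.4},{"dx":0,"dy":0,"dz":0,"wx":0,"wy":0,"wz":0,"grip":0.4},{"dx":0,"dy":0,"dz":0,"wx":0,"wy":0,"wz":0,"grip":0.4},{"dx":0,"dy":0,"dz":0,"wx":0,"wy":0,"wz":0,"grip":0.4},{"dx":0,"dy":0,"dz":0,"wx":0,"wy":0,"wz":0,"grip":0.4}]' 15
```

```text
time_s: 3.2
ee_pos: [666.2, -37.7, 10.3]
ee_rot: [180.0, 0.0, 118.3]
force: [0.3, -0.3, 0.3]
gripper_width: 53.8
```

```bash
python3 -m jog '[{"dx":0,"dy":0,"dz":0,"wx":0,"wy":0,"wz":0,"grip":0.9},{"dx":0,"dy":0,"dz":0,"wx":0,"wy":0,"wz":0,"grip":0.9},{"dx":0,"dy":0,"dz":0,"wx":0,"wy":0,"wz":0,"grip":0.9},{"dx":0,"dy":0,"dz":0,"wx":0,"wy":0,"wz":0,"grip":0.9},{"dx":0,"dy":0,"dz":0,"wx":0,"wy":0,"wz":0,"grip":0.9},{"dx":0,"dy":0,"dz":0,"wx":0,"wy":0,"wz":0,"grip":0.9}]' 15
```

```text
time_s: 3.8
ee_pos: [666.1, -37.7, 10.0]
ee_rot: [180.0, 0.0, 118.3]
force: [0.9, -0.1, 1.2]
gripper_width: 33.3
```

```bash
python3 -m jog '[{"dx":0,"dy":0,"dz":0.03,"wx":0,"wy":0,"wz":0,"grip":0.9},{"dx":0,"dy":0,"dz":0.045,"wx":0,"wy":0,"wz":0,"grip":0.9},{"dx":0,"dy":0,"dz":0.045,"wx":0,"wy":0,"wz":0,"grip":0.9},{"dx":-0.034,"dy":-0.023,"dz":0,"wx":0,"wy":0,"wz":-0.084,"grip":0.9},{"dx":-0.034,"dy":-0.023,"dz":0,"wx":0,"wy":0,"wz":-0.084,"grip":0.9},{"dx":-0.034,"dy":-0.023,"dz":0,"wx":0,"wy":0,"wz":-0.084,"grip":0.9},{"dx":-0.034,"dy":-0.023,"dz":0,"wx":0,"wy":0,"wz":-0.084,"grip":0.9},{"dx":-0.034,"dy":-0.023,"dz":0,"wx":0,"wy":0,"wz":-0.085,"grip":0.9},{"dx":-0.035,"dy":-0.024,"dz":0,"wx":0,"wy":0,"wz":-0.085,"grip":0.9},{"dx":0,"dy":0,"dz":0,"wx":0,"wy":0,"wz":0,"grip":0.9}]' 15
python3 - <<'E'
from h import *
cal=env.get_calibration("wrist"); f=env.grab_frame("wrist")
cv2.imwrite("pics/w3.png",f[:,:,::-1]); np.savez("w3.npz",**cal)
s=env.state(); print(s["ee_pos"],s["ee_rot"],s["gripper_width"])
f=env.grab_frame("side");cv2.imwrite("pics/s3.png",f[:,:,::-1])
E
```

```text
time_s: 4.8
ee_pos: [456.2, -178.0, 129.6]
ee_rot: [-179.7, -0.0, 89.0]
force: [0.8, 1.0, -0.7]
gripper_width: 33.0
[ 458.92305097 -177.46136778  129.98178541] [-1.79942563e+02 -1.79493006e-02  8.91259017e+01] 33.01056448458
```

View pics/w3.png

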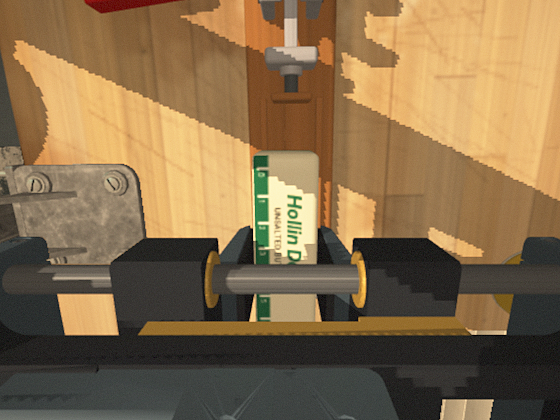

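The wrist view shows the butter held squarely, its rear top edge at row 152 and columns 253-319. The board edges are at about columns 247 and 336, the jaw at (291,55) and the pad at (291,98).

```bash
python3 - <<'E'
from h import *
cal=dict(np.load("w3.npz")); f=cv2.imread("pics/w3.png").astype(int)
for v in(30,110,140):
    for lo,hi in((235,262),(322,348)):
        g=np.abs(np.diff(cv2.GaussianBlur(f.astype(np.float32),(3,3),0)[v,lo:hi],axis=0)).sum(1); u=lo+g.argmax()+.5; print(v,u,ray(cal,u,v,12).round(1),g.max())
b=[ray(cal,u,152,152) for u in(253,319)]; print("butter end",b)
col=f[36:125,284:300].mean(1); 
for i in range(0,89): print(36+i,col[i].astype(int),end=" ")
print()
for u,v,z in[(266,46,46),(317,46,46),(272,94,44),(311,94,44)]: print(u,v,ray(cal,u,v,z).round(1))
E
python3 - <<'E'
import cv2
f=cv2.imread("pics/w3.png")[0:150,235:350]; cv2.imwrite("pics/w3c.png",cv2.resize(f,None,fx=4,fy=4,interpolation=cv2.INTER_CUBIC))
E
```

```text
30 244.5 [424.8 -26.4  12. ] 39.1875
30 335.5 [499.8 -27.8  12. ] 46.125
110 247.5 [424.3 -89.4  12. ] 55.5
110 333.5 [499.4 -90.8  12. ] 36.5625
140 239.5 [ 416.  -114.8   12. ] 82.4375
140 332.5 [ 499.  -116.3   12. ] 33.9375
butter end [array([ 442.20843972, -118.26429955,  152.        ]), array([ 472.7835092 , -118.79444626,  152.        ])]
36 [146 170 196] 37 [145 170 196] 38 [145 171 197] 39 [147 172 199] 40 [146 172 199] 41 [147 173 201] 42 [147 174 203] 43 [147 174 204] 44 [149 177 207] 45 [145 174 205] 46 [148 171 197] 47 [153 175 195] 48 [163 187 208] 49 [169 192 214] 50 [170 193 215] 51 [169 192 213] 52 [169 193 215] 53 [166 189 211] 54 [153 173 194] 55 [138 156 173] 56 [135 153 171] 57 [128 145 161] 58 [120 136 151] 59 [117 132 147] 60 [103 118 131] 61 [ 89 100 112] 62 [ 80  91 102] 63 [71 82 91] 64 [67 77 86] 65 [ 88  99 111] 66 [105 119 131] 67 [104 117 130] 68 [103 116 129] 69 [100 114 128] 70 [103 116 130] 71 [102 116 128] 72 [102 115 129] 73 [ 89 102 114] 74 [66 74 81] 75 [52 60 62] 76 [48 56 62] 77 [47 58 68] 78 [47 59 68] 79 [47 58 68] 80 [47 58 68] 81 [47 58 67] 82 [48 58 68] 83 [48 58 69] 84 [48 58 69] 85 [48 58 69] 86 [48 58 68] 87 [47 58 68] 88 [48 59 69] 89 [47 59 69] 90 [47 58 68] 91 [46 56 65] 92 [41 64 95] 93 [ 35  75 125] 94 [ 36  75 124] 95 [ 38  76 125] 96 [ 36  76 124] 97 [ 39  77 125] 98 [ 35  73 118] 99 [ 35  66 107] 100 [29 56 91] 101 [25 53 86] 102 [27 54 86] 103 [ 30  62 102] 104 [ 39  78 127] 105 [ 39  77 125] 106 [ 38  76 123] 107 [ 38  75 124] 108 [ 38  76 124] 109 [ 37  75 124] 110 [ 38  75 124] 111 [ 38  76 124] 112 [ 38  75 124] 113 [ 37  75 123] 114 [ 38  75 124] 115 [ 38  76 125] 116 [ 37  75 123] 117 [ 38  75 124] 118 [ 37  76 124] 119 [ 38  76 124] 120 [ 37  75 124] 121 [ 37  75 124] 122 [ 39  76 124] 123 [ 37  76 124] 124 [ 37  76 124] 
266 46 [444.  -47.3  46. ]
317 46 [481.5 -48.   46. ]
272 94 [447.4 -80.4  44. ]
311 94 [477.3 -80.9  44. ]
```

View pics/w3c.png

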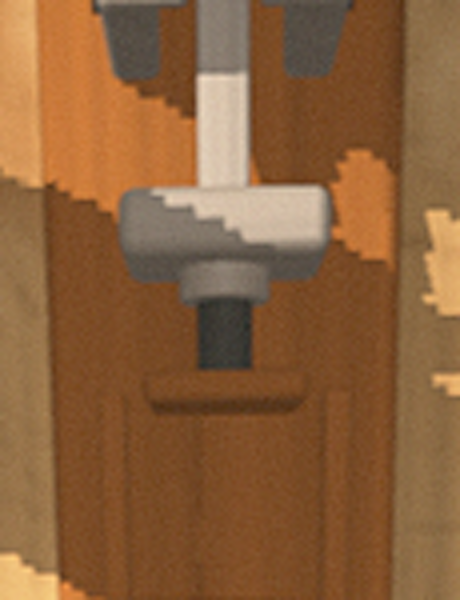

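```bash
python3 -m jog '[{"dx":0.002,"dy":0.003,"dz":-0.04,"wx":0,"wy":0,"wz":0.006,"grip":0.9},{"dx":0,"dy":0,"dz":-0.035,"wx":0,"wy":0,"wz":0,"grip":0.9},{"dx":0,"dy":0,"dz":-0.01,"wx":0,"wy":0,"wz":0,"grip":0.9},{"dx":0,"dy":0,"dz":0,"wx":0,"wy":0,"wz":0,"grip":0.9},{"dx":0,"dy":0,"dz":0,"wx":0,"wy":0,"wz":0,"grip":0.9}]' 15
python3 - <<'E'
from h import *
cal=dict(np.load("w3.npz")); print("rail start y",ray(cal,263,97,18),ray(cal,320,97,18),"pad top front",ray(cal,291,98.5,44),"jaw back top",ray(cal,291,46.5,46))
f=env.grab_frame("side");cv2.imwrite("pics/s4.png",cv2.resize(f[140:320,170:370,::-1],None,fx=3.3,fy=3.3,interpolation=cv2.INTER_CUBIC))
E
```

```text
time_s: 5.4
ee_pos: [464.6, -173.8, 45.9]
ee_rot: [179.9, 0.0, 89.7]
force: [0.1, 0.0, -1.4]
gripper_width: 33.2
rail start y [438.64276927 -79.60538762  18.        ] [486.91480724 -80.46863777  18.        ] pad top front [461.91468425 -83.92804529  44.        ] jaw back top [462.3486839  -47.93448567  46.        ]
```

View pics/s4.png

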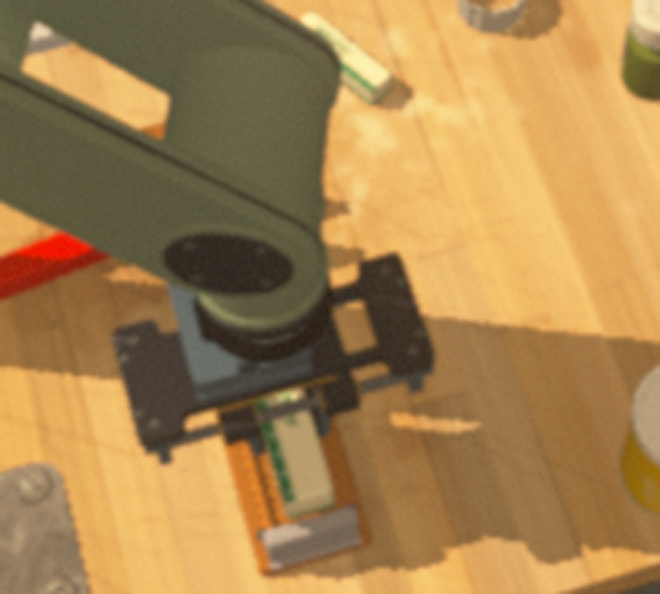

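The side view shows the butter held above the trough with a clear gap to the end plate at crop (312,535). The reading is x 464.6 against a centre line of 461, so I'll correct by a couple of mm while lowering.

```bash
python3 -m jog '[{"dx":-0.0025,"dy":-0.001,"dz":-0.014,"wx":0,"wy":0,"wz":0,"grip":0.9},{"dx":0,"dy":0,"dz":0,"wx":0,"wy":0,"wz":0,"grip":0.9},{"dx":0,"dy":0,"dz":0,"wx":0,"wy":0,"wz":0,"grip":0.9}]' 15; python3 -c "
from workcell import env
print(env.state()['ee_pos'])"
```

```text
time_s: 5.75
ee_pos: [461.3, -174.9, 32.1]
ee_rot: [179.9, 0.0, 89.6]
force: [0.1, 0.3, -0.1]
gripper_width: 33.4
[ 461.26403675 -174.94555103   32.05983698]
```

```bash
python3 -m jog '[{"dx":0,"dy":0,"dz":-0.006,"wx":0,"wy":0,"wz":0,"grip":0.9},{"dx":0,"dy":0,"dz":-0.0035,"wx":0,"wy":0,"wz":0,"grip":0.9},{"dx":0,"dy":0,"dz":0,"wx":0,"wy":0,"wz":0,"grip":0.9},{"dx":0,"dy":0,"dz":0,"wx":0,"wy":0,"wz":0,"grip":0.9}]' 15; python3 -m jog '[{"dx":0,"dy":0,"dz":0,"wx":0,"wy":0,"wz":0,"grip":0.1},{"dx":0,"dy":0,"dz":0,"wx":0,"wy":0,"wz":0,"grip":0},{"dx":0,"dy":0,"dz":0,"wx":0,"wy":0,"wz":0,"grip":-0.1},{"dx":0,"dy":0,"dz":0,"wx":0,"wy":0,"wz":0,"grip":-0.1}]' 15
```

```text
time_s: 6.15
ee_pos: [460.9, -174.8, 21.7]
ee_rot: [179.9, 0.0, 89.6]
force: [0.2, 0.6, -0.3]
gripper_width: 33.1
time_s: 6.55
ee_pos: [460.5, -174.7, 21.5]
ee_rot: [180.0, -0.0, 89.6]
force: [-1.0, 0.6, -0.7]
gripper_width: 49.7
```

```bash
python3 -m jog '[{"dx":0,"dy":0,"dz":0.025,"wx":0,"wy":0,"wz":0,"grip":-0.1},{"dx":0,"dy":0,"dz":0.045,"wx":0,"wy":0,"wz":0,"grip":-0.5},{"dx":0,"dy":0,"dz":0.045,"wx":0,"wy":0,"wz":0,"grip":-1},{"dx":0,"dy":0.01,"dz":0.03,"wx":0,"wy":0,"wz":0.14,"grip":-1},{"dx":0,"dy":0.015,"dz":0,"wx":0,"wy":0,"wz":0.14,"grip":-1},{"dx":0,"dy":0.015,"dz":0,"wx":0,"wy":0,"wz":0.14,"grip":-1},{"dx":0,"dy":0.015,"dz":0,"wx":0,"wy":0,"wz":0.14,"grip":-1},{"dx":0,"dy":0.015,"dz":0,"wx":0,"wy":0,"wz":0.14,"grip":-1}]' 30; python3 -m jog '[{"dx":0.002,"dy":0.018,"dz":0,"wx":0,"wy":0,"wz":0.14,"grip":-1},{"dx":0,"dy":0.018,"dz":0,"wx":0,"wy":0,"wz":0.14,"grip":-1},{"dx":0,"dy":0.018,"dz":0,"wx":0,"wy":0,"wz":0.14,"grip":-1},{"dx":0,"dy":0.018,"dz":0,"wx":0,"wy":0,"wz":0.14,"grip":-1},{"dx":0,"dy":0.018,"dz":0,"wx":0,"wy":0,"wz":0.14,"grip":-1},{"dx":0,"dy":0.018,"dz":0,"wx":0,"wy":0,"wz":0.14,"grip":-1},{"dx":0,"dy":0,"dz":0,"wx":0,"wy":0,"wz":0.03,"grip":-1},{"dx":0,"dy":0,"dz":0,"wx":0,"wy":0,"wz":0,"grip":-1}]' 30
python3 - <<'E'
from h import *
s=env.state();cal=env.get_calibration("wrist"); f=env.grab_frame("wrist")
np.savez("w5.npz",**cal); print(s["ee_pos"],s["ee_rot"],s["qpos"])
g=env.grab_frame("side")
cv2.imwrite("pics/w5raw.png",f[:,:,::-1])
a=f[:,:,::-1]; b=cv2.resize(g[150:320,190:310,::-1],(297,420),interpolation=cv2.INTER_CUBIC); 
o=np.hstack([a,b])[:, :800]; cv2.imwrite("pics/w5.png",o)
E
```

```text
time_s: 7.35
ee_pos: [460.3, -104.1, 166.5]
ee_rot: [180.0, 0.0, 130.1]
force: [0.6, -0.8, -0.6]
gripper_width: 91.0
time_s: 8.15
ee_pos: [462.3, 3.8, 166.4]
ee_rot: [180.0, -0.0, 179.6]
force: [0.2, 0.3, 0.6]
gripper_width: 91.2
[462.34218973   3.77528887 166.4115377 ] [ 1.79997431e+02 -1.40293367e-02  1.79639597e+02] [-9.59154491e-01  1.04454503e+01  1.07908816e+02  2.75266019e-03
  6.16597896e+01 -9.06000577e+01]
```

View pics/w5.png

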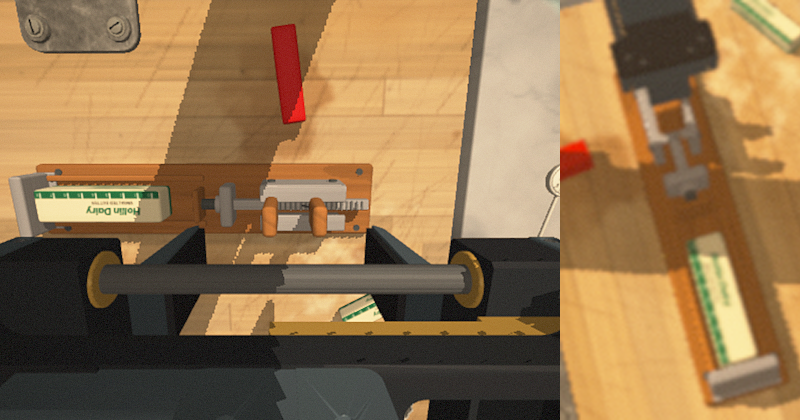

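The wrist view shows the butter lying in the trough between the rails (columns 35-172), with the end plate at column 22, the pad at column 198, the jaw at 225, the fixed grip at column 270 and the trigger at 318. I've used ten pictures, so from here I'll measure numerically.

Run:
```python
from h import *
cal=dict(np.load("w5.npz")); f=cv2.imread("pics/w5raw.png"); hsv=cv2.cvtColor(f,cv2.COLOR_BGR2HSV)
for v in(210,222,228,232):
    print(v,[ (u,int(f[v,u,2]),int(hsv[v,u,1])) for u in range(258,332,2)])
for u in(262,277,310,327): print(u,[ray(cal,u,226,z)[:2].round(1) for z in(100,95)])
# along clamp line: columns for jaw / pad / butter / plate, row 190..205
print([ (u,*f[205,u].tolist()) for u in range(160,262,2)])
print("pad/jaw top y", [(u,ray(cal,u,203,46)[:2].round(1)) for u in(195,203,215,220,235,172,36,22)])
```

```text
210 [(258, 114, 168), (260, 113, 172), (262, 138, 192), (264, 191, 186), (266, 209, 184), (268, 207, 177), (270, 210, 183), (272, 205, 185), (274, 201, 184), (276, 132, 182), (278, 111, 163), (280, 101, 129), (282, 104, 181), (284, 111, 161), (286, 100, 168), (288, 108, 184), (290, 128, 88), (292, 104, 191), (294, 108, 170), (296, 96, 141), (298, 103, 186), (300, 120, 100), (302, 103, 181), (304, 102, 188), (306, 96, 135), (308, 102, 165), (310, 86, 184), (312, 90, 161), (314, 162, 173), (316, 193, 178), (318, 215, 180), (320, 216, 184), (322, 221, 182), (324, 221, 182), (326, 204, 183), (328, 94, 201), (330, 102, 168)]
222 [(258, 116, 180), (260, 115, 86), (262, 120, 157), (264, 177, 183), (266, 181, 182), (268, 180, 183), (270, 192, 182), (272, 198, 187), (274, 200, 185), (276, 137, 184), (278, 173, 62), (280, 186, 58), (282, 188, 54), (284, 187, 56), (286, 189, 57), (288, 186, 56), (290, 183, 54), (292, 185, 57), (294, 188, 60), (296, 191, 57), (298, 106, 60), (300, 119, 49), (302, 114, 56), (304, 116, 55), (306, 113, 47), (308, 111, 53), (310, 80, 182), (312, 94, 193), (314, 154,
[... 2166 characters left out ...]
), (220, 85, 95, 109), (222, 95, 107, 120), (224, 92, 104, 117), (226, 99, 111, 126), (228, 94, 105, 118), (230, 85, 100, 110), (232, 63, 70, 79), (234, 95, 109, 122), (236, 96, 109, 123), (238, 93, 104, 115), (240, 98, 111, 123), (242, 93, 110, 119), (244, 96, 111, 121), (246, 98, 111, 120), (248, 101, 113, 124), (250, 99, 113, 124), (252, 95, 106, 122), (254, 92, 107, 121), (256, 95, 106, 120), (258, 98, 113, 125), (260, 98, 112, 126)]
pad/jaw top y [(195, array([457.5, -81.2])), (203, array([457.5, -73.6])), (215, array([457.6, -62.2])), (220, array([457.6, -57.5])), (235, array([457.7, -43.3])), (172, array([ 457.3, -102.9])), (36, array([ 456.4, -231.5])), (22, array([ 456.3, -244.8]))]
```

```bash
python3 -m jog '[{"dx":0,"dy":0.002,"dz":-0.03,"wx":0,"wy":0,"wz":0,"grip":-1},{"dx":0,"dy":0,"dz":-0.035,"wx":0,"wy":0,"wz":0,"grip":-1},{"dx":0,"dy":0,"dz":-0.025,"wx":0,"wy":0,"wz":0,"grip":-1},{"dx":0,"dy":0,"dz":-0.01,"wx":0,"wy":0,"wz":0,"grip":-1},{"dx":0,"dy":0,"dz":0,"wx":0,"wy":0,"wz":0,"grip":-0.5},{"dx":0,"dy":0,"dz":0,"wx":0,"wy":0,"wz":0,"grip":-0.5}]' 30
python3 - <<'E'
from h import *
cal=env.get_calibration("wrist");f=env.grab_frame("wrist");s=env.state();print(s["ee_pos"],s["force"],s["gripper_width"])
g=env.grab_frame("side");h=env.grab_frame("scene")
cv2.imwrite("pics/w6raw.png",f[:,:,::-1]);cv2.imwrite("pics/s6raw.png",g[:,:,::-1]);cv2.imwrite("pics/c6raw.png",h[:,:,::-1]);np.savez("w6.npz",**cal)
b=cv2.resize(g[150:320,190:310,::-1],(240,340),interpolation=cv2.INTER_CUBIC)
c=cv2.resize(h[190:330,170:330,::-1],(240,210))
o=np.zeros((550,800,3),np.uint8);o[:420,:560]=f[:,:,::-1];o[:340,560:]=b;o[340:,560:]=c
cv2.imwrite("pics/v6.png",o)
for n,X in[("pad",[462,-84,44]),("jaw",[462,-60,46]),("butter end",[462,-115,44])]: print(n,proj(cal,X),proj(env.get_calibration("side"),X),proj(env.get_calibration("scene"),X))
E
```

```text
time_s: 8.85
ee_pos: [463.4, 5.1, 67.3]
ee_rot: [180.0, 0.1, 179.6]
force: [-0.4, -0.5, 1.0]
gripper_width: 78.0
[463.69374867   5.15098769  67.65702452] [ 0.14551101 -0.62152539  0.27126804] 74.04918005286677
pad [147.55594957 240.30858851] [243.89492249 232.1579568 ] [240.46141397 247.77215689]
jaw [183.53407335 241.03609062] [240.99523    222.47800777] [233.96640781 241.98733592]
butter end [ 99.86257447 240.69278598] [247.62510052 244.39921899] [249.13183911 254.56082952]
```

View pics/v6.png

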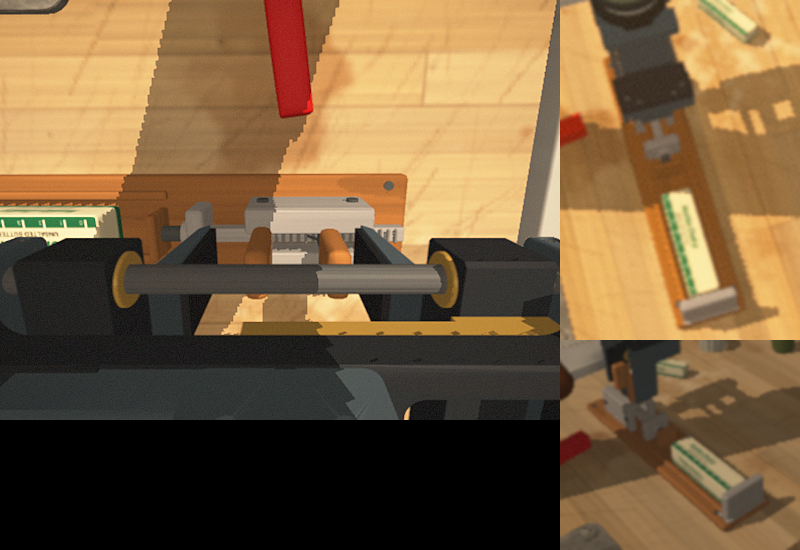

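The wrist view shows the grips at (258,250) and (333,250) between the open fingers, the jaw at (198,218), the pad at (155,232) and the butter's rear end at column 120. The jaw stays visible in all three views, so I start the first stroke.

```bash
cat > m.py <<'E'
from h import *
import sys
def meas(tag):
    cal=env.get_calibration("wrist");f=env.grab_frame("wrist");s=env.state()
    cv2.imwrite(f"pics/{tag}w.png",f[:,:,::-1]);g=env.grab_frame("side");cv2.imwrite(f"pics/{tag}s.png",g[:,:,::-1]);np.savez(f"{tag}.npz",**cal)
    print(s["ee_pos"].round(1),s["force"].round(1),round(s["gripper_width"],1),s["time_s"])
    ana(f,cal)
def ana(f,cal):
    hsv=cv2.cvtColor(f,cv2.COLOR_RGB2HSV).astype(int)
    def runs(r0,r1,z,name,sat=85):
        b=(np.median(hsv[r0:r1,:400,1],0)<sat); e=np.flatnonzero(np.diff(b.astype(int)))
        print(name,[(int(u),round(float(ray(cal,u+1,(r0+r1)/2,z)[1]+109.7),1)) for u in e])
    runs(212,220,46,"row212-220 z46 (u, clamp -x):")
    runs(226,234,40,"row226-234 z40:")
if __name__=="__main__": meas(sys.argv[1])
E
python3 - <<'E'
from m import *
ana(cv2.imread("pics/w6raw.png")[:,:,::-1].copy(),dict(np.load("w6.npz")))
E
python3 -m jog '[{"dx":0,"dy":0,"dz":0,"wx":0,"wy":0,"wz":0,"grip":0.2},{"dx":0,"dy":0,"dz":0,"wx":0,"wy":0,"wz":0,"grip":0.2},{"dx":0,"dy":0,"dz":0,"wx":0,"wy":0,"wz":0,"grip":0.2},{"dx":0,"dy":0,"dz":0,"wx":0,"wy":0,"wz":0,"grip":0.2},{"dx":0,"dy":0,"dz":0,"wx":0,"wy":0,"wz":0,"grip":0.2},{"dx":0,"dy":0,"dz":0,"wx":0,"wy":0,"wz":0,"grip":0.2}]' 30
python3 m.py a1
python3 -m jog '[{"dx":0,"dy":0,"dz":0,"wx":0,"wy":0,"wz":0,"grip":-0.6},{"dx":0,"dy":0,"dz":0,"wx":0,"wy":0,"wz":0,"grip":-0.6},{"dx":0,"dy":0,"dz":0,"wx":0,"wy":0,"wz":0,"grip":-0.6},{"dx":0,"dy":0,"dz":0,"wx":0,"wy":0,"wz":0,"grip":-0.6},{"dx":0,"dy":0,"dz":0,"wx":0,"wy":0,"wz":0,"grip":-0.6},{"dx":0,"dy":0,"dz":0,"wx":0,"wy":0,"wz":0,"grip":-0.6}]' 30
python3 m.py a2
```

```text
row212-220 z46 (u, clamp -x): [(0, -63.8), (2, -62.6), (3, -61.9), (4, -61.3), (12, -56.3), (13, -55.6), (15, -54.4), (16, -53.8), (17, -53.1), (18, -52.5), (20, -51.2), (22, -50.0), (24, -48.7), (25, -48.1), (28, -46.2), (29, -45.6), (30, -44.9), (33, -43.0), (34, -42.4), (38, -39.9), (42, -37.4), (43, -36.8), (53, -30.5), (54, -29.8), (57, -27.9), (58, -27.3), (62, -24.8), (66, -22.3), (67, -21.6), (70, -19.7), (72, -18.5), (97, -2.7), (98, -2.1), (99, -1.5), (115, 8.6), (116, 9.2), (184, 52.1), (211, 69.1), (244, 89.9), (373, 171.2)]
row226-234 z40: [(0, -71.6), (6, -67.7), (7, -67.0), (13, -63.1), (15, -61.8), (17, -60.4), (21, -57.8), (27, -53.9), (28, -53.2), (29, -52.6), (31, -51.2), (33, -49.9), (34, -49.3), (41, -44.7), (42, -44.0), (48, -40.1), (49, -39.4), (51, -38.1), (52, -37.5), (53, -36.8), (54, -36.1), (95, -9.2), (117, 5.2), (118, 5.9), (160, 33.5), (252, 94.0), (269, 105.1), (321, 139.3), (336, 149.2)]
time_s: 9.6
ee_pos: [463.2, 4.9, 67.3]
ee_rot: [-180.0, 0.1, 179.6]
force: [-0.7, -2.4, 6.9]
gripper_width: 39.5
[463.2   4.9  67.2] [-1.1 -2.   5.1] 39.5 9.65
row212
[... 492 characters left out ...]
302, 126.6), (315, 135.2), (386, 181.8)]
time_s: 10.3
ee_pos: [462.1, 5.1, 66.2]
ee_rot: [-180.0, -0.1, 179.6]
force: [-0.6, -0.2, 0.9]
gripper_width: 73.1
[462.2   5.1  66.2] [-0.4 -0.3  0.3] 73.0 10.35
row212-220 z46 (u, clamp -x): [(75, -15.9), (76, -15.3), (101, 0.4), (114, 8.6), (116, 9.8), (166, 41.1), (194, 58.7), (244, 90.0), (374, 171.5)]
row226-234 z40: [(0, -70.6), (3, -68.6), (16, -60.1), (19, -58.2), (20, -57.5), (24, -54.9), (37, -46.4), (39, -45.1), (41, -43.8), (45, -41.2), (58, -32.7), (60, -31.4), (62, -30.1), (66, -27.5), (78, -19.6), (81, -17.7), (82, -17.0), (86, -14.4), (109, 0.6), (110, 1.3), (116, 5.2), (117, 5.9), (143, 22.8), (255, 96.0), (266, 103.2), (385, 181.0)]
```

Each stroke advances the jaw about 11 mm (clamp x -52 to -41) and it holds on release. Strokes 2 and 3 follow.

```bash
python3 -m jog '[{"dx":0,"dy":0,"dz":0,"wx":0,"wy":0,"wz":0,"grip":0.2},{"dx":0,"dy":0,"dz":0,"wx":0,"wy":0,"wz":0,"grip":0.2},{"dx":0,"dy":0,"dz":0,"wx":0,"wy":0,"wz":0,"grip":0.2},{"dx":0,"dy":0,"dz":0,"wx":0,"wy":0,"wz":0,"grip":0.2},{"dx":0,"dy":0,"dz":0,"wx":0,"wy":0,"wz":0,"grip":0.2},{"dx":0,"dy":0,"dz":0,"wx":0,"wy":0,"wz":0,"grip":0.2}]' 30 | grep width
python3 m.py b1 | grep -v row226
python3 -m jog '[{"dx":0,"dy":0,"dz":0,"wx":0,"wy":0,"wz":0,"grip":-0.6},{"dx":0,"dy":0,"dz":0,"wx":0,"wy":0,"wz":0,"grip":-0.6},{"dx":0,"dy":0,"dz":0,"wx":0,"wy":0,"wz":0,"grip":-0.6},{"dx":0,"dy":0,"dz":0,"wx":0,"wy":0,"wz":0,"grip":-0.6},{"dx":0,"dy":0,"dz":0,"wx":0,"wy":0,"wz":0,"grip":-0.6},{"dx":0,"dy":0,"dz":0,"wx":0,"wy":0,"wz":0,"grip":-0.6}]' 30 | grep width
python3 -m jog '[{"dx":0,"dy":0,"dz":0,"wx":0,"wy":0,"wz":0,"grip":0.2},{"dx":0,"dy":0,"dz":0,"wx":0,"wy":0,"wz":0,"grip":0.2},{"dx":0,"dy":0,"dz":0,"wx":0,"wy":0,"wz":0,"grip":0.2},{"dx":0,"dy":0,"dz":0,"wx":0,"wy":0,"wz":0,"grip":0.2},{"dx":0,"dy":0,"dz":0,"wx":0,"wy":0,"wz":0,"grip":0.2},{"dx":0,"dy":0,"dz":0,"wx":0,"wy":0,"wz":0,"grip":0.2}]' 30 | grep width
python3 m.py c1 | grep -v row226
python3 -m jog '[{"dx":0,"dy":0,"dz":0,"wx":0,"wy":0,"wz":0,"grip":-0.6},{"dx":0,"dy":0,"dz":0,"wx":0,"wy":0,"wz":0,"grip":-0.6},{"dx":0,"dy":0,"dz":0,"wx":0,"wy":0,"wz":0,"grip":-0.6},{"dx":0,"dy":0,"dz":0,"wx":0,"wy":0,"wz":0,"grip":-0.6},{"dx":0,"dy":0,"dz":0,"wx":0,"wy":0,"wz":0,"grip":-0.6},{"dx":0,"dy":0,"dz":0,"wx":0,"wy":0,"wz":0,"grip":-0.6}]' 30 | grep width
python3 m.py c2
```

```text
gripper_width: 39.2
[462.4   4.9  66.3] [ 0.4 -4.1 -0.6] 39.4 11.05
row212-220 z46 (u, clamp -x): [(101, 0.1), (150, 30.8), (181, 50.3), (244, 89.8), (374, 171.3)]
gripper_width: 72.7
gripper_width: 39.2
[462.6   4.9  66.5] [ 0.5 -3.9  0.3] 39.8 12.35
row212-220 z46 (u, clamp -x): [(98, -1.9), (135, 21.4), (167, 41.4), (244, 89.8), (374, 171.4)]
gripper_width: 72.9
[462.5   5.2  66.5] [-0.1 -0.  -0.3] 72.7 13.05
row212-220 z46 (u, clamp -x): [(98, -1.6), (134, 21.0), (167, 41.7), (244, 90.0), (374, 171.6)]
row226-234 z40: [(12, -63.0), (13, -62.4), (18, -59.1), (19, -58.4), (24, -55.2), (25, -54.5), (27, -53.2), (29, -51.9), (36, -47.3), (37, -46.6), (94, -9.3), (115, 4.4), (254, 95.4), (268, 104.6), (373, 173.3)]
```

```bash
python3 -m jog '[{"dx":0,"dy":0,"dz":0,"wx":0,"wy":0,"wz":0,"grip":0.2},{"dx":0,"dy":0,"dz":0,"wx":0,"wy":0,"wz":0,"grip":0.2},{"dx":0,"dy":0,"dz":0,"wx":0,"wy":0,"wz":0,"grip":0.2},{"dx":0,"dy":0,"dz":0,"wx":0,"wy":0,"wz":0,"grip":0.2},{"dx":0,"dy":0,"dz":0,"wx":0,"wy":0,"wz":0,"grip":0.2},{"dx":0,"dy":0,"dz":0,"wx":0,"wy":0,"wz":0,"grip":0.2}]' 30 | grep width
python3 m.py d1
python3 - <<'E'
from h import *
# butter location in side view before/after: white top mask extremes along clamp axis
cal=env.get_calibration("side")
for t in("c2","d1"):
    f=cv2.imread(f"pics/{t}s.png");h=cv2.cvtColor(f,cv2.COLOR_BGR2HSV)
    pr=[(x,h[tuple(np.round(proj(cal,[461.5-0.008*x,-109.7-x,44])).astype(int)[::-1])][1:].tolist()) for x in range(-28,140,3)]
    print(t,pr)
E
```

```text
gripper_width: 39.6
[462.4   4.9  66.4] [ 0.3 -2.8 -0.9] 39.7 13.75
row212-220 z46 (u, clamp -x): [(94, -4.3), (120, 12.0), (154, 33.3), (244, 89.8), (374, 171.3)]
row226-234 z40: [(19, -58.6), (20, -57.9), (22, -56.6), (23, -56.0), (91, -11.5), (110, 1.0), (254, 95.2), (268, 104.3), (373, 173.0)]
c2 [(-28, [72, 124]), (-25, [74, 127]), (-22, [70, 128]), (-19, [73, 118]), (-16, [74, 124]), (-13, [75, 130]), (-10, [73, 122]), (-7, [88, 75]), (-4, [86, 74]), (-1, [123, 85]), (2, [157, 107]), (5, [189, 123]), (8, [109, 223]), (11, [91, 249]), (14, [82, 251]), (17, [85, 251]), (20, [84, 250]), (23, [84, 250]), (26, [94, 240]), (29, [92, 240]), (32, [99, 217]), (35, [98, 228]), (38, [100, 232]), (41, [96, 217]), (44, [99, 224]), (47, [96, 232]), (50, [93, 233]), (53, [97, 234]), (56, [96, 217]), (59, [96, 224]), (62, [97, 232]), (65, [99, 213]), (68, [99, 222]), (71, [95, 235]), (74, [98, 215]), (77, [94, 243]), (80, [85, 250]), (83, [83, 251]), (86, [83, 251]), (89, [83, 251]), (92, [83, 251]), (95, [82, 251]), (98, [83, 251]), (101, [83, 251]), (104, [84, 251]), (107, [82, 251]), (110, 
[... 448 characters left out ...]
 251]), (20, [85, 251]), (23, [81, 251]), (26, [86, 250]), (29, [88, 247]), (32, [95, 228]), (35, [98, 230]), (38, [96, 234]), (41, [98, 221]), (44, [96, 226]), (47, [96, 231]), (50, [95, 228]), (53, [98, 231]), (56, [97, 226]), (59, [93, 227]), (62, [98, 235]), (65, [99, 220]), (68, [99, 220]), (71, [97, 235]), (74, [98, 227]), (77, [98, 224]), (80, [92, 241]), (83, [85, 251]), (86, [83, 251]), (89, [84, 251]), (92, [83, 251]), (95, [85, 250]), (98, [85, 251]), (101, [82, 251]), (104, [83, 251]), (107, [83, 251]), (110, [82, 251]), (113, [84, 251]), (116, [82, 251]), (119, [82, 251]), (122, [85, 251]), (125, [83, 251]), (128, [91, 242]), (131, [72, 202]), (134, [71, 194]), (137, [71, 191])]
```

```bash
python3 -m jog '[{"dx":0,"dy":0,"dz":0,"wx":0,"wy":0,"wz":0,"grip":-0.6},{"dx":0,"dy":0,"dz":0,"wx":0,"wy":0,"wz":0,"grip":-0.6},{"dx":0,"dy":0,"dz":0,"wx":0,"wy":0,"wz":0,"grip":-0.6},{"dx":0,"dy":0,"dz":0,"wx":0,"wy":0,"wz":0,"grip":-0.6},{"dx":0,"dy":0,"dz":0,"wx":0,"wy":0,"wz":0,"grip":-0.6},{"dx":0,"dy":0,"dz":0,"wx":0,"wy":0,"wz":0,"grip":-0.6}]' 30 | grep width
python3 m.py d2 | grep -v row226
python3 -m jog '[{"dx":0,"dy":0,"dz":0,"wx":0,"wy":0,"wz":0,"grip":-0.15},{"dx":0,"dy":0,"dz":0,"wx":0,"wy":0,"wz":0,"grip":-0.15},{"dx":0,"dy":0,"dz":0,"wx":0,"wy":0,"wz":0,"grip":-0.15},{"dx":0,"dy":0,"dz":0,"wx":0,"wy":0,"wz":0,"grip":-0.15},{"dx":0,"dy":0,"dz":0,"wx":0,"wy":0,"wz":0,"grip":-0.15}]' 30 | grep width
python3 m.py e1 | grep -v row226
```

```text
gripper_width: 73.3
[462.6   5.1  66.6] [ 0.2  0.1 -0.1] 73.0 14.45
row212-220 z46 (u, clamp -x): [(14, -54.4), (15, -53.8), (49, -32.5), (50, -31.8), (93, -4.8), (126, 15.9), (160, 37.2), (244, 90.0), (374, 171.6)]
gripper_width: 52.0
[462.5   7.   66.4] [0.3 8.1 0.8] 52.8 15.05
row212-220 z46 (u, clamp -x): [(91, -3.7), (121, 15.0), (155, 36.3), (240, 89.5), (370, 171.1)]
```

```bash
python3 -m jog '[{"dx":0,"dy":0,"dz":0,"wx":0,"wy":0,"wz":0,"grip":0.05},{"dx":0,"dy":0,"dz":0,"wx":0,"wy":0,"wz":0,"grip":0.05},{"dx":0,"dy":0,"dz":0,"wx":0,"wy":0,"wz":0,"grip":0.05}]' 30 | grep width
python3 m.py e2 | grep -v row226
python3 -m jog '[{"dx":0,"dy":0,"dz":0,"wx":0,"wy":0,"wz":0,"grip":0.2},{"dx":0,"dy":0,"dz":0,"wx":0,"wy":0,"wz":0,"grip":0.2},{"dx":0,"dy":0,"dz":0,"wx":0,"wy":0,"wz":0,"grip":0.2}]' 30 | grep width
python3 m.py e3
```

```text
gripper_width: 43.6
[462.5   6.7  66.4] [-0.   6.2 -0.3] 43.6 15.45
row212-220 z46 (u, clamp -x): [(91, -4.1), (115, 10.9), (150, 32.8), (241, 89.8), (371, 171.4)]
gripper_width: 39.8
[462.5   4.9  66.4] [-0.4 -3.7 -2.9] 39.5 15.85
row212-220 z46 (u, clamp -x): [(93, -4.9), (112, 7.0), (148, 29.6), (244, 89.8), (374, 171.4)]
row226-234 z40: [(19, -58.5), (20, -57.9), (91, -11.4), (110, 1.0), (254, 95.2), (268, 104.4), (373, 173.1)]
```

Jaw front now reads clamp x -7. Contact corresponds to about -16, so the pad is pressed about 9 mm. One last composite view will check the pad gap and the bystanders.

Run:
```python
from h import *
f=cv2.imread("pics/e3w.png");g=cv2.imread("pics/e3s.png");g0=cv2.imread("pics/side0.png");h=env.grab_frame("scene")[:,:,::-1]
for n,(u,v,w,hh) in dict(drum=(355,245,50,55),jar=(355,132,30,40),ring=(303,123,32,28)).items():
    t=g0[v:v+hh,u:u+w];r=cv2.matchTemplate(g[v-8:v+hh+8,u-8:u+w+8],t,cv2.TM_CCOEFF_NORMED);_,m,_,l=cv2.minMaxLoc(r);print(n,"score",round(m,3),"shift",l[0]-8,l[1]-8)
o=np.zeros((600,800,3),np.uint8)
o[:300,:500]=cv2.resize(f[180:270,60:210],(500,300),interpolation=cv2.INTER_CUBIC)
o[:600,500:]=cv2.resize(g[200:320,215:275],(300,600),interpolation=cv2.INTER_CUBIC)
o[300:,:500]=cv2.resize(h[215:320,170:345],(500,300),interpolation=cv2.INTER_CUBIC)
cv2.imwrite("pics/final.png",o)
cal=env.get_calibration("side")
for t in("b1","d1","d2","e3"):
    F=cv2.cvtColor(cv2.imread(f"pics/{t}s.png"),cv2.COLOR_BGR2HSV)
    print(t,[(x,F[tuple(np.round(proj(cal,[461.5,-109.7-x,44])).astype(int)[::-1])][1:].tolist()) for x in range(-16,20,2)])
s=env.state();print(s["ee_pos"],s["force"],s["gripper_width"],s["time_s"])
```

```text
drum score 0.81 shift 1 0
jar score 0.998 shift 0 0
ring score 0.528 shift 1 -1
b1 [(-16, [89, 83]), (-14, [85, 72]), (-12, [101, 76]), (-10, [112, 80]), (-8, [145, 100]), (-6, [190, 118]), (-4, [184, 126]), (-2, [189, 119]), (0, [189, 119]), (2, [193, 116]), (4, [178, 116]), (6, [131, 150]), (8, [109, 225]), (10, [109, 225]), (12, [89, 249]), (14, [84, 251]), (16, [82, 251]), (18, [83, 251])]
d1 [(-16, [73, 130]), (-14, [71, 130]), (-12, [71, 126]), (-10, [75, 122]), (-8, [77, 123]), (-6, [73, 126]), (-4, [76, 127]), (-2, [76, 107]), (0, [76, 107]), (2, [93, 90]), (4, [134, 93]), (6, [177, 118]), (8, [136, 169]), (10, [136, 169]), (12, [101, 244]), (14, [86, 252]), (16, [82, 251]), (18, [85, 251])]
d2 [(-16, [73, 126]), (-14, [72, 121]), (-12, [71, 122]), (-10, [73, 126]), (-8, [72, 131]), (-6, [73, 122]), (-4, [82, 99]), (-2, [84, 79]), (0, [84, 79]), (2, [101, 76]), (4, [133, 96]), (6, [175, 118]), (8, [138, 168]), (10, [138, 168]), (12, [104, 242]), (14, [86, 252]), (16, [81, 251]), (18, [84, 251])]
e3 [(-16, [71, 126]), (-14, [77, 126]), (-12, [75, 129]), (-10, [77, 129]), (-8, [77, 129]), (-6, [74, 121]), (-4, [75, 122]), (-2, [75, 126]), (0, [75, 126]), (2, [81, 126]), (4, [114, 121]), (6, [164, 123]), (8, [143, 162]), (10, [143, 162]), (12, [112, 235]), (14, [88, 251]), (16, [82, 251]), (18, [82, 251])]
[462.46096095   4.967379    66.36356518] [-0.19443551 -2.97991778 -2.22487223] 39.84114763092092 15.95
```

View pics/final.png

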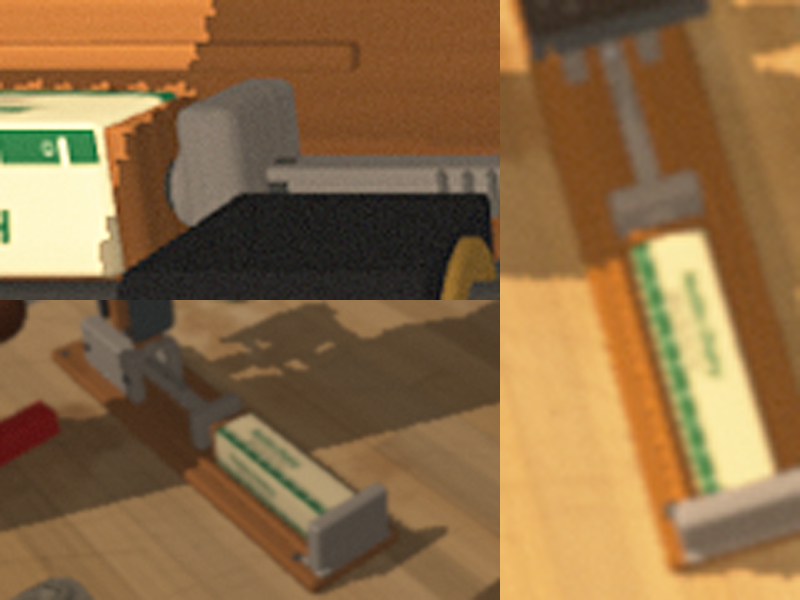

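The final view shows the butter flat in the trough against the end plate, with the pad on its rear end and a gap still left to the jaw. The side-view match scores for ring and drum are weak, possibly from arm shadow, so I'll recheck them in the scene camera before handing in.

Run:
```python
from h import *
g=cv2.Canny(env.grab_frame("scene")[:,:,::-1].copy(),60,150);g0=cv2.Canny(cv2.imread("pics/scene0.png"),60,150);cal=env.get_calibration("scene")
b=lambda x:cv2.GaussianBlur(x,(5,5),0)
for n,X in dict(drum=[700,-265,48],jar=[785,2,46],ring=[705,119,15]).items():
    u,v=proj(cal,X).round().astype(int);w=28 if n=="drum" else 18
    t=b(g0)[v-w:v+w,u-w:u+w];r=cv2.matchTemplate(b(g)[v-w-8:v+w+8,u-w-8:u+w+8],t,cv2.TM_CCOEFF_NORMED);_,m,_,l=cv2.minMaxLoc(r);print(n,(u,v),round(m,3),l[0]-8,l[1]-8)
w2=dict(np.load("w2.npz"));print("ring in w2",ray(w2,396,72,30).round(0))
s=env.state();print(s["gripper_width"],s["force"].round(1),s["time_s"])
```

```text
drum (np.int64(382), np.int64(239)) 0.65 0 0
jar (np.int64(321), np.int64(185)) 0.988 0 0
ring (np.int64(271), np.int64(190)) 0.614 0 0
ring in w2 [709. 125.  30.]
39.63338065005736 [-0.2 -2.5 -2.1] 16.0
```

The best match for all three bystanders is at zero shift. The trigger is held fully squeezed at 39.6 mm, so I'm handing in.

```bash
python3 -c "
from workcell import env
print(env.job_done()); s=env.state(); print(s['gripper_width'],s['time_s'])"
```

```text
the job is handed in; nothing more can be done
None
the job is handed in; nothing more can be done
```

I laid the larger green stick of butter in the trough, let go of it, and pumped the trigger five strokes. I handed the job in at about 16 s with the trigger still held fully squeezed (39.6 mm over the grips).

**Last checks:**
- **Butter:** the side and scene views show it flat in the trough against the end plate, with the pad on its rear end.
- **Pad press:** about 9 mm, from the jaw front at clamp x −7 and contact estimated at −16. Two other checks gave more: the pad-to-jaw distance in the wrist image about 12–13 mm, and how far the jaw eased back after stroke 4 about 12.6 mm. These disagree by a few millimetres, but all lie inside 6.5–16 mm.
- **Bystanders:** the drum, jar and ring all match their starting places in the scene view with zero shift. The jar's match was strong, but the drum's (0.65) and ring's (0.61) were weak. In the side view the best matches for both were off by about one pixel. I put that down to arm shadow but did not confirm it. At no time did the tool work near any of the three.

The hand-in reported no verdict.

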